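# Tip a flush coaster out of its holder and lay it on the tray

## Robot

A 7-joint arm with a two-finger parallel gripper is mounted at the origin on a cart in front of the work surface, level with it; the furniture and walls round the work are solid. World frame = base frame: x ahead of the robot, y to its left, z up, the work surface at z = 0. Lengths are in mm, angles in degrees, forces in N, time in s.
With the tool pointing down it reaches from about 425 to 950 mm from the base axis. Payload 16.7 kg.
Tool frame: the origin (TCP) lies between the finger pads; the fingertips stand 17 mm ahead of it and the grasp point (between the pads) lies 2 mm behind it; z points along the fingers, y is the line along which they close (so a half turn about z gives the same grasp; the last joint's range is limited). The gripper opens to 94 mm and grips with 3 to 60 N. Pads are 16 mm wide; open, the fingers measure 119 mm over their backs; the gripper's body (75 mm by 177 mm) begins 78 mm behind the grasp point.
Start: joints at [-82.878, 24.414, 4.234, 92.017, -1.954, 63.644, -3.845], TCP at [182.52, 649.817, 222.467] pointing down, gripper open.
Joint ranges: [-163.25, 163.25], [-28.42, 122.38], [-70.27, 78.77], [12.13, 141.07], [-58.53, 238.53], [9.26, 117.41], [-156.51, 156.51]. Speed limits (degrees/s): [108.29, 108.29, 136.94, 136.94, 172.46, 172.46, 172.46].

## Interface

Orientations are given as [roll, pitch, yaw] about the fixed x, y, z axes, in that order (R = Rz(yaw) Ry(pitch) Rx(roll)).
In Python, from rig import * gives the robot as it stands.
- The arm moves only by the tool step_arm, never from a script. Its argument "targets" is text: rows parted by semicolons, each of 7 numbers parted by spaces: the turn, a rotation vector about the tool's x, y, z in rad, then the shift along the tool's x, y, z in m, then the finger opening in m, from 0 to 0.094. In form: ax ay az tx ty tz claw; .... A call has 1 to 10 rows; each row is the pose to reach, as a shift and turn from the pose commanded when the call began, along the tool's axes at that moment; what a row does not reach only later rows make up. A row lasts 1/8 s, in which the tool goes at most 62.5 mm and 10.7 degrees, less where a joint would pass 70% of its speed; a pose out of reach is approached as far as the arm can. A call with a gripper value outside its range is refused whole. The fingers move at their own pace and stop on an object; the grip force is fixed at half the most. Time passes only in rows, so rows that repeat a pose let the fingers close. It gives the time, the measured TCP pose, the force, the opening and the grip force at its end, in the units of the state.
- get_state(): the state, without advancing time (a new reading comes with each control period).
- capture(name): name is "scene" or "top" or "wrist"; returns the picture (420x560x3 uint8, red, green, blue); there is no depth.
- camera_params(name): a dict with "fx", "fy", "cx", "cy" (pixels), "camera_from_world" (4x4, takes a point from world to camera coordinates). Camera axes: x right, y up, looking along -z (the intrinsics and any distortion apply to the point x, -y, -z); pixel columns grow to the right and rows downward; lengths in mm; the calibration is good to about 2 mm. A picture is of the moment at which its call begins: read the wrist's pose just before it. camera_params takes no time and is no camera call; for the wrist camera it gives the pose at the moment of the call.
- sign_off(): hands the job in; it is judged then, once.
The state is a dict: "time": time; "qpos": joint angles; "joint_vel": joint speeds; "tau": joint torques, N m; "eef_pos": TCP position; "tool_rot": TCP orientation; "contact_force": force on the tool from outside, world axes, zero at the start; "wrist_torque": the same for the moment, N m; "gripper_width": opening from 0.0 (shut) to 1.0 (fully open); "grip_force": force on a finger pad.
Only numpy, scipy, OpenCV 4.12 (cv2) and the standard library are available. Lean on these libraries where they do the work, as an engineer would, in place of code of your own. Each camera call takes 0.05 s, during which the arm holds its last target. There are 200 camera calls.

## Task

Set the tray with a coaster: press down the end of the blue coaster that is next to its holder's red dot until its other end is fully tipped up, then take it by the raised end and lay it flat inside the rim of the black tray that has the tea light on it, on the empty side. Set it down, do not drop it, and leave the cork coaster flush in its holder and the tea light where it stands.

Things in the scene. Friction and masses are not known exactly. Their poses are not given: they have to be found in the camera images.
- blue_coaster: blue glazed oblong coaster, 100 x 50 x 8 mm (x, y, z), about 80 g, flush in its holder. Origin at the centre of its underside, z up, x along its length; press it about 13 mm from its -x end (some 3 N). Tipped fully, its +x end stands 22 mm above the rim; 14 mm from that end its side faces are clear 9 to 16 mm above the rim, to be gripped across the 50 mm width.
- blue_holder: its fixed pale wood holder, 128 x 75 x 42 mm, rim 10 mm wide, level with the coaster's top; 9 mm red dot on the rim at the -x end. Origin on the worktop under the coaster's centre, x as the coaster's. Its black rocker carries the coaster: pivot across y, at x = -4, z = 30 mm; it tips to a firm stop at 0.45 rad and stays there by friction. Pressing the +x end does nothing.
- cork_coaster: cork coaster of the same size and frame, flush in a second holder of the same kind; to be left there. The two holders may change places.
- tray: black slate tray with the tea light, fixed, 230 x 88 x 12 mm, origin at the centre of its underside, z up, x along its length. Floor 208 x 76 mm, 6 mm above the origin; rim 6 mm above the floor. The empty side is -x; a coaster laid lengthwise, centre near x = -40, y = 0 mm, fits well. (Not the like tray under the soap bottles.)
- candle: tea light in a silver cup, diameter 38 mm, 18 mm high, 30 g, loose on the tray about 75 mm from the tray's centre towards its +x end. Origin at the centre of its underside, z up.
Not all that is in view belongs to the job. What is shaped like the blue_holder but turquoise is not meant.

How it is judged:
By the outcome, as a careful person would: the job done as asked, in the order asked, and still so for the second after the job is handed in, with the robot touching nothing.
It also fails if it takes over 40 s, if anything falls off the work surface, if the arm or the gripper's body presses on something with over 40 N, if the wrist force passes 120 N, or if a joint passes its speed limit or range.

## Working session

There is one attempt and no reset: what is moved stays moved. The work goes in short steps, Python scripts to look and compute and a tool call to move; the robot and the scene stay as the last step left them, time stands still between calls to the robot, and variables do not carry over. Pictures are saved under pics/ and viewed, at most 10 in all, crops included, and the job is handed in when it is done.

Besides the shell and the picture viewer there is one more tool, called after ">>>" by a JSON object that holds its "name" and its "arguments", one argument or row to a line. step_arm: Moves the arm, as the interface text tells. Its arguments: {"type":"object","properties":{"targets":{"type":"string"}},"required":["targets"]}

```bash
ls; mkdir -p pics; python3 - <<'E'
from rig import *
import cv2,json
s=get_state();print(s)
for n in("scene","top"):
    cv2.imwrite(f"pics/{n}0.png",capture(n)[:,:,::-1]);p=camera_params(n);print(n,p)
print(camera_params("wrist"))
E
```

```text
pics
{'time': 0.0, 'qpos': array([-82.87721601,  24.44924962,   4.23216935,  92.05107574,
        -1.9543085 ,  63.64587892,  -3.84534882]), 'joint_vel': array([ 0.01241454, -0.09678606,  0.04289746, -0.02807091, -0.0118688 ,
       -0.0608577 ,  0.01762374]), 'tau': array([-2.98000799e-03, -9.35824728e+01,  3.66493553e+00, -4.54211855e+01,
       -4.89430956e-02,  1.98831386e-02,  1.62223973e-04]), 'eef_pos': array([182.44563003, 649.43792654, 221.78970004]), 'tool_rot': array([-1.79926170e+02,  5.28036078e-03,  1.64307923e+02]), 'contact_force': array([ 0.43326378, -1.33710734, -0.16488019]), 'wrist_torque': array([-0.04077827,  0.05478883,  0.00170817]), 'grip_force': 0.0, 'gripper_width': 1.0001724761720365}
scene {'fx': 453.71200166310894, 'fy': 453.71200166310894, 'cx': 282.58088450957723, 'cy': 218.68336646163584, 'camera_from_world': array([[ 8.34475897e-01, -5.51018572e-01, -5.33959047e-03,
        -6.26472204e+02],
       [ 4.16769830e-01,  6.24767980e-01,  6.60278638e-01,
        -3.13063316e+01],
       [-3.60489787e-01, -5.53211989e-01,  7.51001737e-01,
        -1.017803
[... 332 characters left out ...]
01, -1.51977443e-02,  1.76958837e-01,
        -5.06140908e+02],
       [-1.77252998e-01, -2.08762566e-02,  9.83943879e-01,
        -9.29413532e+02],
       [ 0.00000000e+00,  0.00000000e+00,  0.00000000e+00,
         1.00000000e+00]])}
{'fx': 328.0924471031009, 'fy': 328.0924471031009, 'cx': 275.31177186781673, 'cy': 209.6269692863487, 'camera_from_world': array([[ 2.69327891e-01,  9.63047569e-01, -1.36643917e-03,
        -6.74282183e+02],
       [-9.28567418e-01,  2.59308307e-01, -2.65559319e-01,
         2.80963227e+01],
       [-2.55391927e-01,  7.27913622e-02,  9.64093554e-01,
        -3.91607024e+02],
       [ 0.00000000e+00,  0.00000000e+00,  0.00000000e+00,
         1.00000000e+00]])}
```

View pics/top0.png

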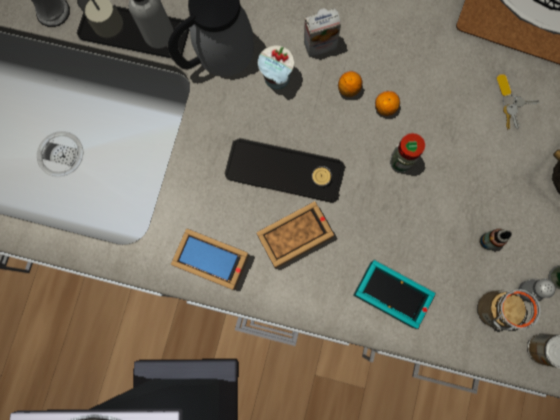

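View pics/scene0.png

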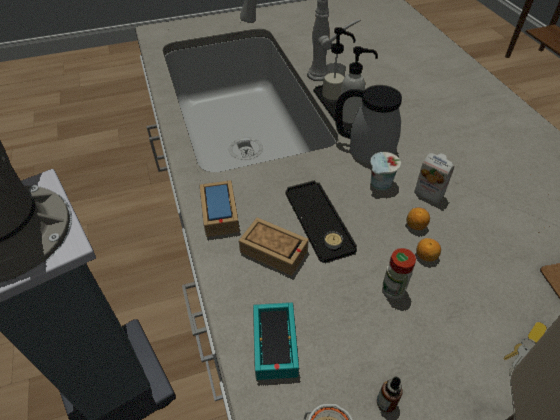

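The top view shows the blue coaster at about (210,258), with its red dot at (238,270). The cork is at (297,235), the tray at (285,170) and the tea light at (321,176). The scene view shows them at (219,202), with the dot at about (238,228), the cork at (273,242), the tray at (320,220) and the tea light at (333,240).

```bash
cat > h.py <<'E'
from rig import *
import cv2,numpy as np
def ray(p,uv):
    T=np.array(p["camera_from_world"]);R=T[:3,:3];o=-R.T@T[:3,3]
    d=R.T@np.array([(uv[0]-p["cx"])/p["fx"],-(uv[1]-p["cy"])/p["fy"],-1.]);return o,d/np.linalg.norm(d)
def plane(p,uv,z):
    o,d=ray(p,uv);return o+d*(z-o[2])/d[2]
def tri(p,a,q,b):
    o1,d1=ray(p,a);o2,d2=ray(q,b)
    t=np.linalg.lstsq(np.c_[d1,-d2],o2-o1,rcond=None)[0]
    x,y=o1+t[0]*d1,o2+t[1]*d2;return (x+y)/2,np.linalg.norm(x-y)
def proj(p,X):
    T=np.array(p["camera_from_world"]);c=T[:3,:3]@X+T[:3,3]
    return p["cx"]-p["fx"]*c[0]/c[2],p["cy"]+p["fy"]*c[1]/c[2]
def blobs(im,kind,roi=None,amin=6):
    h=cv2.cvtColor(im,cv2.COLOR_RGB2HSV);H,S,V=[h[...,i].astype(int) for i in range(3)]
    m={"blue":(H>95)&(H<125)&(S>110)&(V>60),"red":((H<6)|(H>172))&(S>150)&(V>90),"black":(V<45),
       "yel":(H>12)&(H<35)&(S>60)&(V>120)}[kind].astype(np.uint8)
    if roi: k=np.zeros_like(m);x0,y0,x1,y1=roi;k[y0:y1,x0:x1]=1;m*=k
    if kind in("blue","black"): m=cv2.morphologyEx(m,cv2.MORPH_CLOSE,np.ones((5,5)))
    cs=[c for c in cv2.findContours(m,cv2.RETR_EXTERNAL,cv2.CHAIN_APPROX_NONE)[0] if cv2.contourArea(c)>=amin]
    return sorted(cs,key=cv2.contourArea,reverse=True)
def cen(c):
    m=cv2.moments(c);return np.array([m["m10"],m["m01"]])/m["m00"]
def img(n):
    p=camera_params(n);return p,capture(n)
E
python3 - <<'E'
from h import *
np.set_printoptions(precision=1,suppress=True)
P={};C={}
R={"top":dict(blue=(160,220,260,295),red=(228,255,252,285),black=(215,130,355,208),yel=(305,160,335,190)),
"scene":dict(blue=(195,175,245,240),red=(225,215,245,240),black=(275,170,362,265),yel=(320,225,350,252))}
for n in R:
    P[n],im=img(n)
    for k,r in R[n].items():
        b=blobs(im,k,r,3)
        print(n,k,[(cen(c),cv2.contourArea(c)) for c in b[:3]])
        if b:
            C[n,k]=cen(b[0])
            if k in("blue","black"):
                z=42 if k=="blue" else 12
                q=np.array([plane(P[n],c[0],z)[:2] for c in b[0]],np.float32)
                print("  rect",cv2.minAreaRect(q), cv2.boxPoints(cv2.minAreaRect(q)).ravel())
for k in R["top"]:
    try: print(k,tri(P["top"],C["top",k],P["scene",] if 0 else P["scene"],C["scene",k]))
    except KeyError: pass
p,im=img("wrist");cv2.imwrite("pics/w0.png",im[:,:,::-1])
E
```

```text
top blue [(array([208.1, 257.9]), 1263.0)]
  rect ((430.9951477050781, -214.8495330810547), (99.28489685058594, 48.64591979980469), 67.8711929321289) [ 389.8 -251.7  434.8 -270.   472.2 -178.   427.2 -159.7]
top red [(array([237.6, 269.6]), 10.5)]
top black [(array([285., 170.]), 4559.0)]
  rect ((607.9553833007812, -360.2187194824219), (227.11865234375, 86.10697174072266), 76.58512878417969) [ 539.7 -460.7  623.5 -480.7  676.2 -259.7  592.4 -239.8]
top yel [(array([321. , 175.8]), 230.5)]
scene blue [(array([217.7, 201.9]), 627.0)]
  rect ((431.4971923828125, -218.92495727539062), (99.07286071777344, 47.909751892089844), 67.63129425048828) [ 390.5 -255.6  434.8 -273.9  472.5 -182.2  428.2 -164. ]
scene red []
scene black [(array([320.5, 221.9]), 2916.0), (array([301.5, 257.2]), 92.5), (array([293.7, 250.1]), 14.0)]
  rect ((605.5808715820312, -365.7533874511719), (233.91261291503906, 91.7222671508789), 76.39501190185547) [ 533.5 -468.6  622.6 -490.2  677.7 -262.9  588.5 -241.3]
scene yel [(array([333. , 238.8]), 127.0)]
blue (array([ 432.4, -214. ,   34.6]), np.float64(1.3013831566886311))
black (array([ 615.4, -361.4,  -11. ]), np.float64(2.965251704213641))
yel (array([ 594.5, -432.6,   15.2]), np.float64(2.2618897861576137))
```

View pics/w0.png

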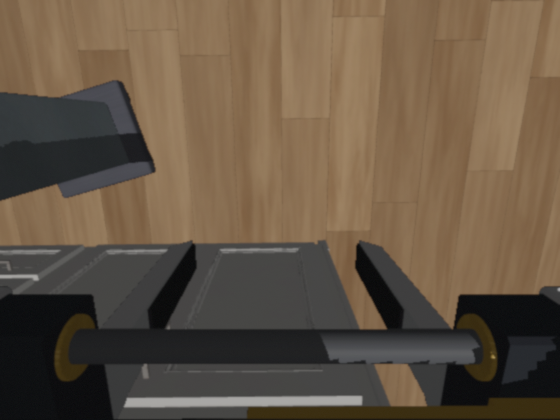

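```bash
cat >> h.py <<'E'
from scipy.spatial.transform import Rotation as Ro
def pose(x,y,z,yaw,lean=0):
    "tool down with yaw; lean>0: body leans toward tool -x"
    return np.array([x,y,z],float),Ro.from_euler('xyz',[180,0,yaw],degrees=True)*Ro.from_rotvec([0,np.radians(lean),0])
def rel(p0,R0,tgt,claw):
    p,R=tgt;r=(R0.inv()*R).as_rotvec();t=R0.inv().apply(p-p0)/1000
    return " ".join(f"{v:.3f}" for v in [*r,*t])+f" {claw}"
E
python3 - <<'E'
from h import *
p,R=pose(0,0,0,67.9,25.8);print("toolz with lean",R.as_matrix()[:,2],"coaster x",np.cos(np.radians(67.9)),np.sin(np.radians(67.9)))
a=np.linspace(74.3,-26.5,21);r=np.linspace(675,482,21);y=np.linspace(164.3,67.9,21);z=np.linspace(222.5,250,21)
W=[pose(r[i]*np.cos(np.radians(a[i])),r[i]*np.sin(np.radians(a[i])),z[i],y[i]) for i in range(21)]
for b in(0,10):print("; ".join(rel(*(W[b]),W[i],0.0 if 0 else 0.094) for i in range(b+1,b+11)))
print(W[10][0])
E
```

```text
toolz with lean [ 0.1637445   0.40325407 -0.90031877] coaster x 0.3762242631393654 0.9265286308718373
0.000 -0.000 0.084 -0.058 -0.012 -0.001 0.094; 0.000 -0.000 0.168 -0.115 -0.029 -0.003 0.094; 0.000 -0.000 0.252 -0.169 -0.051 -0.004 0.094; 0.000 -0.000 0.336 -0.219 -0.078 -0.006 0.094; 0.000 -0.000 0.421 -0.267 -0.108 -0.007 0.094; 0.000 -0.000 0.505 -0.311 -0.142 -0.008 0.094; 0.000 -0.000 0.589 -0.351 -0.179 -0.010 0.094; 0.000 -0.000 0.673 -0.387 -0.219 -0.011 0.094; 0.000 -0.000 0.757 -0.418 -0.262 -0.012 0.094; 0.000 -0.000 0.841 -0.446 -0.306 -0.014 0.094
0.000 -0.000 0.084 -0.049 -0.014 -0.001 0.094; 0.000 -0.000 0.168 -0.097 -0.032 -0.003 0.094; -0.000 -0.000 0.252 -0.141 -0.053 -0.004 0.094; -0.000 -0.000 0.336 -0.183 -0.079 -0.006 0.094; 0.000 -0.000 0.421 -0.222 -0.107 -0.007 0.094; -0.000 -0.000 0.505 -0.257 -0.139 -0.008 0.094; 0.000 -0.000 0.589 -0.289 -0.173 -0.010 0.094; 0.000 -0.000 0.673 -0.317 -0.209 -0.011 0.094; 0.000 -0.000 0.757 -0.341 -0.246 -0.012 0.094; -0.000 -0.000 0.841 -0.361 -0.285 -0.014 0.094
[528.8959131  234.37440795 236.25      ]
```

>>> {"name": "step_arm", "arguments": {
  "targets": "0 0 0.084 -0.058 -0.012 -0.001 0.094; 0 0 0.168 -0.115 -0.029 -0.003 0.094; 0 0 0.252 -0.169 -0.051 -0.004 0.094; 0 0 0.336 -0.219 -0.078 -0.006 0.094; 0 0 0.421 -0.267 -0.108 -0.007 0.094; 0 0 0.505 -0.311 -0.142 -0.008 0.094; 0 0 0.589 -0.351 -0.179 -0.01 0.094; 0 0 0.673 -0.387 -0.219 -0.011 0.094; 0 0 0.757 -0.418 -0.262 -0.012 0.094; 0 0 0.841 -0.446 -0.306 -0.014 0.094"
}}

```text
time: 1.5
eef_pos: [529.6, 232.8, 236.5]
tool_rot: [-180.0, 0.0, 115.9]
contact_force: [1.6, 0.7, 0.3]
gripper_width: 0.999
grip_force: 0.0
```

>>> {"name": "step_arm", "arguments": {
  "targets": "0 0 0.084 -0.049 -0.014 -0.001 0.094; 0 0 0.168 -0.097 -0.032 -0.003 0.094; 0 0 0.252 -0.141 -0.053 -0.004 0.094; 0 0 0.336 -0.183 -0.079 -0.006 0.094; 0 0 0.421 -0.222 -0.107 -0.007 0.094; 0 0 0.505 -0.257 -0.139 -0.008 0.07; 0 0 0.589 -0.289 -0.173 -0.01 0.04; 0 0 0.673 -0.317 -0.209 -0.011 0; 0 0 0.757 -0.341 -0.246 -0.012 0; 0 0 0.841 -0.361 -0.285 -0.014 0"
}}

```text
time: 2.75
eef_pos: [431.3, -216.2, 250.6]
tool_rot: [180.0, -0.0, 67.8]
contact_force: [0.3, -0.4, 0.0]
gripper_width: 0.505
grip_force: 0.0
```

>>> {"name": "step_arm", "arguments": {
  "targets": "0 0 0 0 0 0 0; 0 0 0 0 0 0 0"
}}

```text
time: 3.0
eef_pos: [432.6, -214.6, 250.6]
tool_rot: [180.0, -0.0, 68.0]
contact_force: [0.7, 0.0, -0.5]
gripper_width: 0.291
grip_force: 0.0
```

```bash
python3 - <<'E'
from h import *
np.set_printoptions(precision=1,suppress=True)
s=get_state();print(s["time"],s["eef_pos"],s["tool_rot"],s["gripper_width"],s["contact_force"])
p,im=img("wrist");cv2.imwrite("pics/w1.png",im[:,:,::-1])
for k in("blue","red"):
    for c in blobs(im,k)[:3]: print(k,cen(c),cv2.contourArea(c),plane(p,cen(c),42))
c=blobs(im,"blue")[0];q=np.array([plane(p,u[0],42)[:2] for u in c],np.float32);print(cv2.minAreaRect(q),cv2.boxPoints(cv2.minAreaRect(q)))
E
```

```text
3.0 [ 432.6 -214.6  250.6] [180.  -0.  68.] 0.29147903212018966 [ 0.7  0.  -0.5]
blue [274.5 188.6] 3341.5 [ 431.4 -214.    42. ]
red [274.3 238.9] 9.5 [ 408.2 -271.1   42. ]
((431.1298828125, -216.4044952392578), (98.64784240722656, 48.521244049072266), 67.06472778320312) [[ 389.6 -252.4]
 [ 434.3 -271.3]
 [ 472.7 -180.4]
 [ 428.  -161.5]]
```

View pics/w1.png

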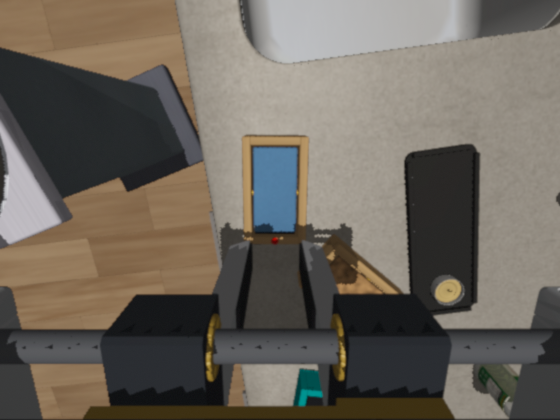

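The wrist view confirms the blue coaster at (274,189), with the red dot at its lower end (274,239). The tray is at (442,228) with the tea light at its lower end (447,290).

```bash
python3 - <<'E'
from h import *
np.set_printoptions(precision=1,suppress=True)
a,i=img("top");b,j=img("wrist")
ca=blobs(i,"blue",(160,220,260,295))[0];cb=blobs(j,"blue")[0]
# all corners, matched by their world xy at z=42
f=lambda p,c:np.array([[*plane(p,u,42)[:2],*u] for u in cv2.boxPoints(cv2.minAreaRect(c))])
A,B=f(a,ca),f(b,cb)
for u in A:
    v=B[np.argmin(np.hypot(*(B[:,:2]-u[:2]).T))];print(*tri(a,u[2:],b,v[2:]))
print(tri(a,cen(ca),b,cen(cb)))
cy=blobs(i,"yel",(305,160,335,190))[0];dy=blobs(j,"yel",(425,270,470,310))[0];print("candle",tri(a,cen(cy),b,cen(dy)))
t=blobs(j,"black",(395,130,490,325))[0];q=np.array([plane(b,u[0],12)[:2] for u in t],np.float32);print(cv2.minAreaRect(q))
print(get_state()["eef_pos"],get_state()["gripper_width"])
E
```

```text
[ 427.7 -161.9   46.8] 0.8040907449003508
[ 471.6 -179.4   48.8] 1.5820309194902025
[ 435.1 -270.3   46.5] 2.0470876074961915
[ 389.8 -251.9   47. ] 0.6647830557507987
(array([ 431.6, -215.1,   38.1]), np.float64(1.239924276445432))
candle (array([ 591.7, -432. ,   21.3]), np.float64(0.31774797870210303))
((594.8643798828125, -363.068359375), (240.023193359375, 110.25287628173828), 76.1223373413086)
[ 432.8 -214.2  250.4] 0.16325618184588725
```

>>> {"name": "step_arm", "arguments": {
  "targets": "0 0 0 -0.02 0 0.06 0; 0 0 0 -0.039 0 0.12 0; 0 0 0 -0.039 0 0.165 0; 0 0 0 -0.039 0 0.18 0; 0 0 0 -0.039 0 0.18 0"
}}

```text
time: 3.78
eef_pos: [417.7, -251.0, 70.6]
tool_rot: [-179.9, 0.0, 68.0]
contact_force: [0.4, -0.2, 1.1]
gripper_width: 0.007
grip_force: 0.0
```

>>> {"name": "step_arm", "arguments": {
  "targets": "0 0 0 0 0 0.008 0; 0 0 0 0 0 0.011 0; 0 0 0 0 0 0.013 0; 0 0 0 0 0 0.015 0; 0 0 0 0 0 0.017 0; 0 0 0 0 0 0.019 0; 0 0 0 0 0 0.021 0"
}}

```text
time: 4.65
eef_pos: [417.6, -251.5, 49.4]
tool_rot: [180.0, 0.0, 67.9]
contact_force: [-0.7, -5.8, 3.4]
gripper_width: 0.003
grip_force: 2.7
```

>>> {"name": "step_arm", "arguments": {
  "targets": "0 0 0 0 0 0.0015 0; 0 0 0 0 0 0.003 0; 0 0 0 0 0 0.004 0; 0 0 0 0 0 0.004 0"
}}

```text
time: 5.15
eef_pos: [417.8, -251.7, 46.4]
tool_rot: [180.0, -0.0, 67.9]
contact_force: [-7.7, -1.9, 34.2]
gripper_width: 0.003
grip_force: 16.5
```

>>> {"name": "step_arm", "arguments": {
  "targets": "0 0 0 0 0 -0.01 0; 0 0 0 0 0 -0.04 0; 0 0 0 0 0 -0.1 0.07; 0 0 0 0 0 -0.15 0.07; 0 0 0 0 0 -0.15 0.07; 0 0 0 0 0 -0.15 0.07"
}}

```text
time: 5.9
eef_pos: [417.5, -250.2, 195.0]
tool_rot: [-180.0, -0.0, 68.0]
contact_force: [-0.7, 0.9, -0.5]
gripper_width: 0.393
grip_force: 0.0
```

```bash
python3 - <<'E'
from h import *
np.set_printoptions(precision=1,suppress=True)
s=get_state();print(s["time"],s["eef_pos"],s["tool_rot"],s["contact_force"])
P,I={},{}
for n in("wrist","top","scene"): P[n],I[n]=img(n)
roi=dict(wrist=None,top=(160,220,260,295),scene=(190,165,245,240))
th=np.radians(.45*180/np.pi)
ex=np.array([np.cos(np.radians(67.5)),np.sin(np.radians(67.5)),0]);ey=np.array([-ex[1],ex[0],0])
def model(x,y,z): # tipped coaster point, local frame -> world
    dx,dz=x+4,z-30; return np.array([431.3,-215.5,0])+ex*(-4+dx*np.cos(th)-dz*np.sin(th))+ey*y+np.array([0,0,30+dx*np.sin(th)+dz*np.cos(th)])
for n in P:
    c=blobs(I[n],"blue",roi[n])[0];print(n,cen(c),cv2.contourArea(c),cv2.boxPoints(cv2.minAreaRect(c)).round(0).tolist())
    print("  expected +x top corners",[np.round(proj(P[n],model(50,y,42)),0) for y in(-25,25)])
print("end z",model(50,0,42)-0,model(36,0,38))
a=I["wrist"][60:420,120:460];b=cv2.resize(I["scene"][150:260,170:260],None,fx=3.27,fy=3.27,interpolation=cv2.INTER_CUBIC)
cv2.imwrite("pics/tip.png",np.hstack([a,b[:360]])[:,:,::-1])
E
```

```text
5.9 [ 417.5 -250.2  195. ] [-180.   -0.   68.] [-0.7  0.9 -0.5]
wrist [274.8 159.7] 4431.5 [[248.0, 206.0], [248.0, 117.0], [303.0, 117.0], [303.0, 206.0]]
  expected +x top corners [array([305., 120.]), array([247., 119.])]
top [226.3 265.7] 312.5 [[214.0, 274.0], [223.0, 251.0], [238.0, 257.0], [228.0, 280.0]]
  expected +x top corners [array([192., 236.]), array([181., 261.])]
scene [217.3 200.2] 720.5 [[204.0, 184.0], [226.0, 181.0], [231.0, 216.0], [209.0, 219.0]]
  expected +x top corners [array([225., 180.]), array([203., 183.])]
end z [ 446.4 -179.1   64.3] [ 442.2 -189.1   54.6]
```

View pics/tip.png

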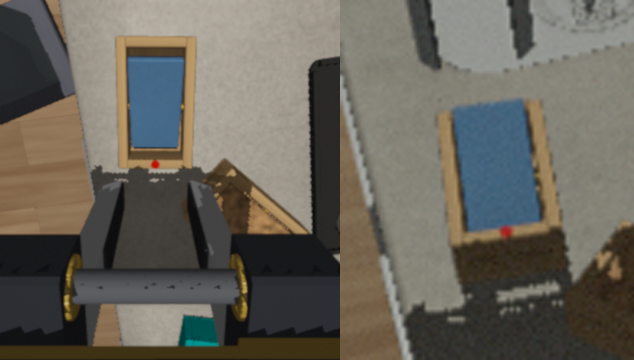

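The crops show the coaster tipped fully: its +x corners are at wrist pixels (248–303, 117), within 2 px of where the full tip should put them. The raised end is at z ≈ 64 mm and the red dot is visible at the low end.

```bash
cat >> h.py <<'E'
th=.45;ex=np.array([np.cos(np.radians(67.5)),np.sin(np.radians(67.5)),0]);ey=np.array([-ex[1],ex[0],0])
def model(x,y,z):
    dx,dz=x+4,z-30; return np.array([431.3,-215.5,0])+ex*(-4+dx*np.cos(th)-dz*np.sin(th))+ey*y+np.array([0,0,30+dx*np.sin(th)+dz*np.cos(th)])
E
python3 - <<'E'
from h import *
c=pose(416.7,-251.2,195,67.9)
for h in(124.5,54.5):
    t=model(36,0,h);print(t,rel(*c,pose(*t,67.5,25.8),0.07))
E
```

```text
[ 427.822801   -223.89470099  132.49087254] -0.002 0.450 0.007 0.029 0.000 0.063 0.07
[ 439.47458825 -195.76479819   69.45957537] -0.002 0.450 0.007 0.060 0.000 0.126 0.07
```

>>> {"name": "step_arm", "arguments": {
  "targets": "0 0.15 0 0.01 0 0.02 0.07; 0 0.3 0 0.02 0 0.04 0.07; 0 0.45 0.007 0.029 0 0.063 0.07; 0 0.45 0.007 0.029 0 0.063 0.07; 0 0.45 0.007 0.029 0 0.063 0.07"
}}

```text
time: 6.68
eef_pos: [428.2, -224.5, 132.4]
tool_rot: [-179.8, -25.6, 67.5]
contact_force: [0.8, -0.1, -0.2]
gripper_width: 0.742
grip_force: 0.0
```

```bash
python3 - <<'E'
from h import *
np.set_printoptions(precision=3,suppress=True)
s=get_state();print(s["time"],s["eef_pos"],s["tool_rot"],s["gripper_width"],s["qpos"])
R=Ro.from_euler('xyz',s["tool_rot"],degrees=True)
print(rel(s["eef_pos"],R,pose(*model(36,0,54.5),67.5,25.8),0.07))
p,im=img("wrist");c=blobs(im,"blue")[0];print(cv2.boxPoints(cv2.minAreaRect(c)))
for y in(-25,25):print(proj(p,model(50,y,42)))
cv2.imwrite("pics/w2.png",im[:,:,::-1])
E
```

```text
6.675 [ 428.156 -224.455  132.37 ] [-179.793  -25.597   67.454] 0.7418772038576843 [  5.154  23.226  39.702 119.899 -44.659  61.722  50.129]
-0.003 0.004 -0.001 0.001 -0.000 0.070 0.07
[[244. 202.]
 [306. 202.]
 [306. 315.]
 [244. 315.]]
(np.float64(308.0693091879456), np.float64(203.31316320146203))
(np.float64(243.1345837281529), np.float64(203.23838891162558))
```

View pics/w2.png

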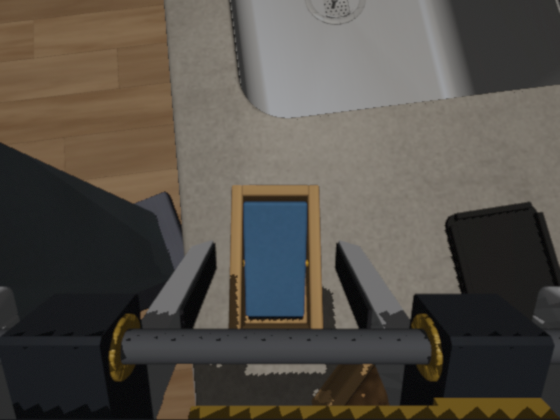

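The fingers straddle the coaster: its edges are at columns 244–306, centred between the pads, and its raised end is at row 202 as predicted.

>>> {"name": "step_arm", "arguments": {
  "targets": "0 0 0 0 0 0.03 0.07; 0 0 0 0 0 0.055 0.07; 0 0 0 0 0 0.065 0.07; 0 0 0 0 0 0.07 0.07; 0 0 0 0 0 0.07 0.06; 0 0 0 0 0 0.07 0.05; 0 0 0 0 0 0.07 0.045; 0 0 0 0 0 0.07 0.045; 0 0 0 0 0 0.07 0.045; 0 0 0 0 0 0.07 0.045"
}}

```text
time: 7.98
eef_pos: [440.2, -196.3, 69.6]
tool_rot: [-179.9, -25.8, 67.5]
contact_force: [2.1, -1.3, 2.5]
gripper_width: 0.528
grip_force: 30.0
```

>>> {"name": "step_arm", "arguments": {
  "targets": "0 0 0 0.002 0 -0.0045 0.045; 0 0 0 0.0065 0 -0.0135 0.045; 0 0 0 0.013 0 -0.027 0.045; 0 0 0 0.022 0 -0.045 0.045; 0 0 0 0.037 0 -0.077 0.045; 0 0 0 0.037 0 -0.077 0.045"
}}

```text
time: 8.72
eef_pos: [441.0, -197.0, 157.7]
tool_rot: [179.8, -25.8, 67.6]
contact_force: [0.2, 0.6, -0.6]
gripper_width: 0.522
grip_force: 30.0
```

```bash
python3 - <<'E'
from h import *
np.set_printoptions(precision=3,suppress=True)
s=get_state();print(s["time"],s["eef_pos"],s["tool_rot"],s["gripper_width"],s["grip_force"],s["contact_force"])
# tray from top: outer rim at z=12, candle
p,im=img("top");c=blobs(im,"black",(215,130,355,208))[0]
q=np.array([plane(p,u[0],10)[:2] for u in c],np.float32);print("tray",cv2.minAreaRect(q))
p,im=img("wrist");cv2.imwrite("pics/w3.png",im[:,:,::-1])
E
```

```text
8.725 [ 441.006 -197.027  157.686] [179.828 -25.801  67.619] 0.5220954932801387 29.97183322906494 [ 0.15   0.594 -0.623]
tray ((608.166259765625, -360.6387634277344), (225.68905639648438, 85.06519317626953), 76.51216125488281)
```

View pics/w3.png

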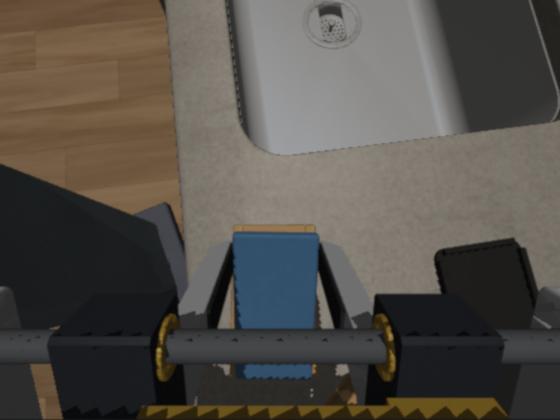

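The coaster is held squarely by its raised end (columns 233–319, end at row 234) and is clear of the holder.

```bash
python3 - <<'E'
from h import *
s=get_state();p0=s["eef_pos"];R0=Ro.from_euler('xyz',s["tool_rot"],degrees=True)
A=(p0,67.6,25.8);B=(np.array([625.7,-286.4,150]),76.5,0)
print("; ".join(rel(p0,R0,pose(*(p0+f*(B[0]-p0)),67.6+f*8.9,25.8*(1-f)),0.045) for f in np.linspace(0,1,9)[1:]))
E
```

```text
0.008 -0.056 -0.018 -0.002 0.026 -0.000 0.045; 0.015 -0.113 -0.036 -0.003 0.051 -0.000 0.045; 0.021 -0.169 -0.055 -0.005 0.077 -0.000 0.045; 0.026 -0.225 -0.074 -0.007 0.103 -0.000 0.045; 0.029 -0.281 -0.093 -0.009 0.129 -0.000 0.045; 0.032 -0.337 -0.113 -0.010 0.154 -0.000 0.045; 0.034 -0.393 -0.133 -0.012 0.180 -0.001 0.045; 0.035 -0.449 -0.153 -0.014 0.206 -0.001 0.045
```

>>> {"name": "step_arm", "arguments": {
  "targets": "0.008 -0.056 -0.018 -0.002 0.026 0 0.045; 0.015 -0.113 -0.036 -0.003 0.051 0 0.045; 0.021 -0.169 -0.055 -0.005 0.077 0 0.045; 0.026 -0.225 -0.074 -0.007 0.103 0 0.045; 0.029 -0.281 -0.093 -0.009 0.129 0 0.045; 0.032 -0.337 -0.113 -0.01 0.154 0 0.045; 0.034 -0.393 -0.133 -0.012 0.18 -0.001 0.045; 0.035 -0.449 -0.153 -0.014 0.206 -0.001 0.045; 0.035 -0.449 -0.153 -0.014 0.206 -0.001 0.045; 0.035 -0.449 -0.153 -0.014 0.206 -0.001 0.045"
}}

```text
time: 10.07
eef_pos: [624.4, -287.0, 148.5]
tool_rot: [-179.8, -0.0, 76.4]
contact_force: [-0.5, 0.2, -0.6]
gripper_width: 0.526
grip_force: 30.0
```

```bash
python3 - <<'E'
from h import *
np.set_printoptions(precision=2,suppress=True)
s=get_state();print(s["time"],s["eef_pos"],s["tool_rot"],s["gripper_width"],s["grip_force"],s["contact_force"])
p,im=img("wrist");R=Ro.from_euler('xyz',s["tool_rot"],degrees=True)
c=blobs(im,"blue")[0];print("blue box",cv2.boxPoints(cv2.minAreaRect(c)).tolist())
for x in(14,-86):
    for y in(-25,25): print((x,y),np.round(proj(p,s["eef_pos"]+R.apply([x,y,12.5])),1))
cv2.imwrite("pics/w4.png",im[:,:,::-1])
cv2.imwrite("pics/raw4.png",im[:,:,::-1])
# expected tray corners from top estimate
t=np.array([np.cos(np.radians(76.5)),np.sin(np.radians(76.5)),0]);n=np.array([-t[1],t[0],0])
for a in(115,-115):
    for b in(44,-44): print("tray",a,b,np.round(proj(p,np.array([608,-360.3,12])+a*t+b*n),1))
E
```

```text
10.075 [ 624.37 -287.03  148.52] [-179.81   -0.04   76.42] 0.5256223232774561 29.971682131290436 [-0.51  0.18 -0.62]
blue box [[232.0, 231.0], [319.0, 231.0], [319.0, 261.0], [232.0, 261.0]]
(14, -25) [231.7 235.2]
(14, 25) [320.2 235.3]
(-86, -25) [237.  381.3]
(-86, 25) [314.4 381.4]
tray 115 44 [229.1 161.8]
tray 115 -44 [326.  161.8]
tray -115 44 [237.  372.6]
tray -115 -44 [317.4 372.8]
```

View pics/w4.png

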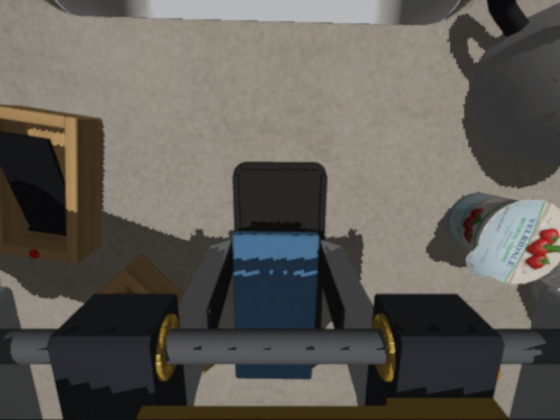

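The tray's empty end shows at columns about 234–327, row 162, under the level coaster (columns 232–320). I'll measure the tray's side edges and correct for them.

```bash
python3 - <<'E'
from h import *
im=cv2.imread("pics/raw4.png");g=cv2.GaussianBlur(cv2.cvtColor(im,cv2.COLOR_BGR2GRAY),(1,5),0).astype(int)
p=camera_params("wrist");t=np.array([np.cos(np.radians(76.5)),np.sin(np.radians(76.5))]);n=np.array([t[1],-t[0]])
s=get_state()
for r in range(180,225,9):
    d=np.flatnonzero(g[r,200:360]<75)+200;print(r,d[0],d[-1],g[r,[226,230,234,238,322,326,330,334]], [round(float((plane(p,(u,r),12)[:2]-s["eef_pos"][:2])@n),1) for u in(d[0]-.5,d[-1]+.5)])
d=np.flatnonzero(g[140:200,280]<75)+140;print("end",d[0],(plane(p,(280,d[0]-.5),12)[:2]-s["eef_pos"][:2])@t)
E
```

```text
180 233 326 [140 142  39  29  35  58 143 144] [-40.3, 46.5]
189 233 325 [140 141  40  30  37  76 142 143] [-40.6, 45.9]
198 234 325 [143 141  45  32  38  97 145 145] [-39.9, 46.2]
207 234 325 [141 142  52  34  38 106 142 140] [-40.2, 46.6]
216 234 324 [147 142  62  36  38 126 143 140] [-40.5, 46.0]
end 163 39.26810051125147
```

>>> {"name": "step_arm", "arguments": {
  "targets": "0 0 0 0 0.0025 0.03 0.045; 0 0 0 0 0.0025 0.07 0.045; 0 0 0 0 0.0025 0.095 0.045; 0 0 0 0 0.0025 0.108 0.045; 0 0 0 0 0.0025 0.112 0.045; 0 0 0 0 0.0025 0.112 0.045; 0 0 0 0 0.0025 0.112 0.045"
}}

```text
time: 11.0
eef_pos: [628.2, -287.7, 38.4]
tool_rot: [-180.0, -0.0, 76.5]
contact_force: [-0.7, 0.0, -0.2]
gripper_width: 0.523
grip_force: 30.0
```

```bash
python3 - <<'E'
from h import *
s=get_state();print(s["time"],s["eef_pos"],s["tool_rot"],s["contact_force"])
p,im=img("wrist");cv2.imwrite("pics/raw5.png",im[:,:,::-1])
g=cv2.cvtColor(im,cv2.COLOR_RGB2GRAY).astype(int)
R=Ro.from_euler('xyz',s["tool_rot"],degrees=True);t,n=R.as_matrix()[:2,0],R.as_matrix()[:2,1]
c=blobs(im,"blue")[0];print(cv2.boundingRect(c))
for r in(196,202,208,214,220):
    d=np.flatnonzero(g[r,190:370]<75)+190;print(r,d[0],d[-1],[round(float((plane(p,(u,r),12)[:2]-s["eef_pos"][:2])@n),1) for u in(d[0]-.5,d[-1]+.5)])
E
```

```text
11.0 [ 628.18384309 -287.74999843   38.36103442] [-1.79987446e+02 -1.56929424e-02  7.64698360e+01] [-0.66751203  0.0081684  -0.15656192]
(232, 231, 88, 31)
196 206 343 [-41.6, 39.8]
202 204 345 [-43.0, 41.2]
208 202 347 [-44.4, 42.6]
214 203 346 [-44.0, 42.2]
220 203 346 [-44.2, 42.4]
```

View pics/raw5.png

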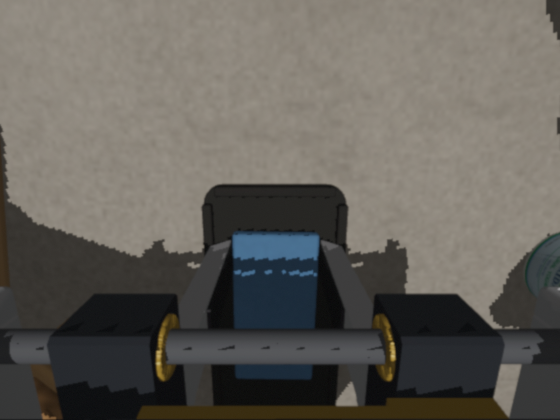

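The coaster sits over the tray's empty end, with the tray edges at columns 203–346 and the coaster at 232–320. It is centred to about 1 mm, so I'll shift y by −1 mm and lower.

>>> {"name": "step_arm", "arguments": {
  "targets": "0 0 0 0 -0.0009 0.003 0.045; 0 0 0 0 -0.0009 0.006 0.045; 0 0 0 0 -0.0009 0.008 0.045; 0 0 0 0 -0.0009 0.009 0.045; 0 0 0 0 -0.0009 0.009 0.045"
}}

```text
time: 11.68
eef_pos: [626.8, -287.3, 28.3]
tool_rot: [-179.9, -0.0, 76.5]
contact_force: [-1.3, 0.4, -0.6]
gripper_width: 0.524
grip_force: 30.0
```

>>> {"name": "step_arm", "arguments": {
  "targets": "0 0 0 0 0 0.0007 0.045; 0 0 0 0 0 0.0014 0.045; 0 0 0 0 0 0.0014 0.045"
}}

```text
time: 12.05
eef_pos: [626.8, -287.3, 27.0]
tool_rot: [-179.9, -0.0, 76.5]
contact_force: [-0.8, -0.1, 0.1]
gripper_width: 0.524
grip_force: 30.0
```

Nothing has touched yet, so I'll go on in small steps.

>>> {"name": "step_arm", "arguments": {
  "targets": "0 0 0 0 0 0.0006 0.045; 0 0 0 0 0 0.0012 0.045; 0 0 0 0 0 0.0012 0.045"
}}

```text
time: 12.42
eef_pos: [626.9, -287.4, 26.7]
tool_rot: [-179.9, -0.0, 76.5]
contact_force: [-4.5, 3.2, 14.2]
gripper_width: 0.527
grip_force: 30.0
```

>>> {"name": "step_arm", "arguments": {
  "targets": "0 0 0 0 0 0.0006 0.045; 0 0 0 0 0 0.0012 0.045; 0 0 0 0 0 0.0012 0.045"
}}

```text
time: 12.8
eef_pos: [626.9, -287.4, 26.5]
tool_rot: [-179.9, -0.1, 76.5]
contact_force: [-9.9, 5.4, 30.0]
gripper_width: 0.527
grip_force: 30.0
```

>>> {"name": "step_arm", "arguments": {
  "targets": "0 0 0 0 0 -0.0012 0.045; 0 0 0 0 0 -0.0016 0.045; 0 0 0 0 0 -0.0016 0.049; 0 0 0 0 0 -0.0016 0.051; 0 0 0 0 0 -0.0016 0.0515; 0 0 0 0 0 -0.0016 0.0515; 0 0 0 0 0 -0.0016 0.0515"
}}

```text
time: 13.68
eef_pos: [626.8, -287.3, 26.1]
tool_rot: [-179.9, -0.0, 76.5]
contact_force: [0.1, 0.1, 0.1]
gripper_width: 0.55
grip_force: 0.0
```

>>> {"name": "step_arm", "arguments": {
  "targets": "0 0 0 0 0 -0.002 0.052; 0 0 0 0 0 -0.005 0.053; 0 0 0 0 0 -0.01 0.06; 0 0 0 0 0 -0.025 0.07; 0 0 0 0 0 -0.06 0.08; 0 0 0 0 0 -0.11 0.08; 0 0 0 0.03 0 -0.16 0.08; 0 0 0 0.08 0 -0.2 0.08; 0 0 0 0.13 0 -0.2 0.08; 0 0 0 0.13 0 -0.2 0.08"
}}

```text
time: 14.92
eef_pos: [659.1, -156.0, 227.2]
tool_rot: [-180.0, -0.1, 76.8]
contact_force: [-0.3, -0.4, -0.4]
gripper_width: 0.85
grip_force: 0.0
```

```bash
python3 - <<'E'
from h import *
np.set_printoptions(precision=1,suppress=True)
s=get_state();print(s["time"],s["eef_pos"],s["contact_force"])
P,I={},{}
for n in("scene","top","wrist"):P[n],I[n]=img(n)
for n in P:
    c=blobs(I[n],"blue")[0];q=np.array([plane(P[n],u[0],14)[:2] for u in c],np.float32);print(n,cv2.minAreaRect(q))
a=blobs(I["top"],"yel",(305,160,335,190));print([cen(c) for c in a[:1]])
a=cv2.resize(I["scene"][160:270,190:370],(540,330));b=cv2.resize(I["wrist"],(440,330))[:,180:440]
cv2.imwrite("pics/end.png",np.hstack([a,b])[:,:,::-1])
E
```

```text
14.925 [ 659.1 -156.   227.2] [-0.3 -0.4 -0.4]
scene ((598.9623413085938, -365.5914306640625), (9.059989929199219, 33.0165901184082), 75.906005859375)
top ((588.248046875, -361.52752685546875), (5.028285026550293, 12.849319458007812), 71.29266357421875)
wrist ((617.0318603515625, -320.09759521484375), (41.23929214477539, 42.015533447265625), 76.63129425048828)
[array([321.1, 175.7])]
```

View pics/end.png

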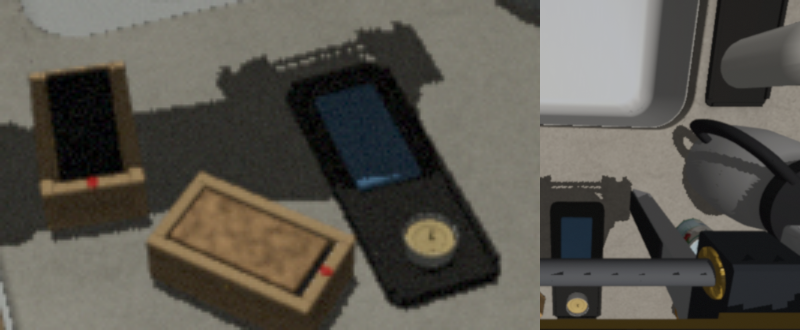

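The final picture shows the coaster lying inside the rim on the tray's empty side, at crop (368,137). The tea light has not moved and the cork is flush. The gripper is clear.

```bash
python3 -c "
from rig import *
print(sign_off())"
```

```text
the job is handed in; nothing more can be done
None
```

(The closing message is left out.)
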